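# Shim the loose refrigerator bracket and hold it snug

### The arm

A 6-joint arm with a two-finger parallel gripper is mounted at the origin on the work surface. World frame = base frame: x ahead of the robot, y to its left, z up, the work surface at z = 0. Lengths are in m, angles in rad, forces in N, time in s.
With the tool pointing down it reaches from about 0.375 to 0.75 m from the base axis. Payload 9 kg.
Tool frame: the origin (TCP) lies midway between the tips of the shut fingers; the grasp point (between the pads) lies 19 mm behind it; z points along the fingers, y is the line along which they close (so a half turn about z gives the same grasp; the last joint's range is limited). The gripper opens to 85 mm and grips with 20 to 120 N. Pads are 22 mm wide; open, the fingers measure 114 mm over their backs; the gripper's body (76 mm by 85 mm) begins 54 mm behind the grasp point. The pads swing forward as they close: fully open they stand 13 mm farther back than shut.
Start: joints at [0.889, 0.104, 0.097, 1.564, 0, 1.353], TCP at [0.268, 0.537, 0.231] pointing down, gripper open.
Joint ranges: [-2.99, 2.99], [-0.84, 1.86], [-1.1, 1.16], [-1.84, 2.11], [-1.51, 1.56], [-3.14, 3.14]. Speed limits (rad/s): [2.22, 2.22, 2.57, 3.14, 3.14, 3.14].

### API

Orientations are given as a unit quaternion [w, x, y, z].
In Python, from station import monitor, eyes, ticket gives the robot as it stands.
- The arm moves only by the shell command python3 -m pendant FILE [FORCE], which reads ROWS from the file FILE. ROWS is a JSON list that holds a single list of rows (three levels of brackets), with 1 to 8 rows, each of 5 numbers: dx, dy, dz in m, then a turn about the tool's z in rad, then the finger opening in m; each row is the pose to reach, as a shift and turn from the pose commanded when the command began, along the tool's axes at that moment; what a row does not reach only later rows make up. A row lasts 1/12 s, in which the tool goes at most 0.0417 m and 0.125 rad, less where a joint would pass 70% of its speed; a pose out of reach is approached as far as the arm can. The fingers move at their own pace and stop on an object; FORCE is the grip in N (left out, the last holds). Time passes only in rows, so rows that do not move let the fingers close. It prints the time, the measured TCP pose, the force, the opening and the grip force at its end. Input that does not fit is refused with a message, and nothing moves.
- monitor.observe(): the state, without advancing time (a new reading comes with each control period).
- eyes.grab_frame(name): name is "scene" or "top" or "wrist"; returns (picture, depth): 420x560x3 uint8, blue, green, red; 420x560 float32, m along the optical axis (not along the pixel's ray), 0 where there is no reading.
- eyes.camera_model(name): a dict with "fx", "fy", "cx", "cy" (pixels), "xyz" and "rotation" of the camera in the world; the wrist camera has in their place "T_tool_cam" (4x4, takes a point from camera to tool coordinates, whose origin is the TCP and whose axes are the flange's). Camera axes: x right, y up, looking along -z (the intrinsics and any distortion apply to the point x, -y, -z); pixel columns grow to the right and rows downward; lengths in m; the calibration is good to about 2 mm. A picture is of the moment at which its call begins: read the wrist's pose just before it. camera_model takes no time and is no camera call.
- ticket.sign_off(): hands the job in; it is judged then, once.
Trained networks look in the newest picture that a camera, given by its name, has taken for a name from the list of things; names that differ only in an ending like _2 or _b are one class to them, and where a whole thing is asked for, a point or a joint stands for the part that bears it (a point fixed in the world has none). Each returns a list of dicts, best first, with "score" (0 to 1); they miss things now and then, are a little off and sometimes report something else, mostly with a low value. They report only what shows in the picture. A call takes as long as a camera call. They do not tell look-alikes from the thing itself.
- eyes.search_frame(camera, name): "at" ([x, y, z] in m, in world coordinates, good to about 4 mm: the middle of the surface that is visible of it).
- eyes.trace(camera, name): "pixels" (420x560 bool, what is visible of it).
The state is a dict: "clock": time; "joint_positions": joint angles; "qd": joint speeds; "joint_torque": joint torques, N m; "eef_pos": TCP position; "tool_rot": TCP orientation; "wrist_force": force on the tool from outside, world axes, zero at the start; "moment": the same for the moment, N m; "finger_gap": finger opening in m; "grip_force": force on a finger pad.
Only numpy, scipy, OpenCV 4.12 (cv2) and the standard library are available. Lean on these libraries where they do the work, as an engineer would, in place of code of your own. Each camera call takes 0.05 s, during which the arm holds its last target. There are 200 camera calls.

### The job

The screws of the bracket on top of the refrigerator are loose. Take the orange-handled shim out of its wooden block and slide its steel blade, straight down from above, between the bracket's plain steel leaf and its sprung blue leaf until it drags snugly on both, so that the blue leaf has given way by about a millimetre (a drag of roughly 6 N) but is not forced hard. Finish while still holding the shim in the gripper, still at that depth, so that the screws can be tightened; leave the toiletries and the other things standing about alone.

Things in the scene. Friction and masses are not known exactly. Their poses are not given: they have to be found in the camera images.
- shim: Shim, 50 g: a flat steel blade 4 mm thick (its x), 25 mm wide (its y) and 90 mm long, with an orange plastic handle on top, 14 mm thick (x), 32 mm wide (y), 45 mm tall, from 85 to 130 mm above the tip. Origin at the centre of the blade's bottom tip, z up along the blade towards the handle. It starts upright in the wooden block, tip down.
- shim_tip (a point): centre of the blade's square-ended lower tip (same point and axes as the shim's origin)
- shim_grip (a point): point on the shim's axis in the handle, 110 mm above the tip: the place to pinch, from above, across the 14 mm thickness (along the shim's x)
- rack: fixed wooden block 60 (x) x 80 (y) x 60 mm tall; origin at the centre of its underside. A slot 7 (x) x 29 (y) mm and 50 mm deep in its top centre holds the shim, whose axes start along the block's; the shim's tip starts 10 mm above the refrigerator top, the block's top is at 60 mm.
- bracket: grey bracket base 130 (x) x 90 (y) x 8 mm, screwed to the refrigerator top; origin at the centre of its underside. It stands turned by roughly a quarter turn. On it a pair of upright leaves 60 mm wide (along y), rising to 115 mm above the refrigerator top, floats freely along the bracket's x (about 0.5 N moves it, 12 mm either way from its middle), so it centres itself on the blade.
- mouth (a point): middle of the gap between the leaves at their top edge, 115 mm up; floats with them. x across the gap (from the plain to the blue leaf), y along the leaves, z up. The 4 mm blade starts to touch both leaves with its tip about 55 mm below the top edge (50 to 60 mm), and from there every further 8 mm of depth pushes the blue leaf back about 1 mm.
- fixed_leaf: plain steel leaf, upright, on the -x side of the gap, 60 mm wide, 6 mm thick; its top edge is 115 mm up. Origin on the refrigerator top, in the plane of its inner face.
- sprung_face: blue leaf on the +x side of the gap, 60 mm wide, 5 mm thick. It leans so that the gap narrows downwards by 0.12 mm per mm: about 10.6 mm wide at the top edge, about 1 mm wide at its lower edge 34 mm above the refrigerator top (both 0.6 mm more or less from one day to the next). Origin: point of the refrigerator top below the nominal inner face of the plain leaf.
- sprung_leaf (a joint): how far the blue leaf is pushed back in +x by the blade, in m: 0 at rest, spring 4 N per mm (no preload), stop at 6 mm. Snug is 0.6 to 2.2 mm, a squeeze of 2.4 to 9 N, felt as an upward drag of some 3 to 12 N on the descending shim.
- soap_pump: grey plastic soap pump 64 mm across, 165 mm tall, on the tray; leave it alone; origin at the centre of its underside
- cup: white toothbrush cup 72 mm across, 100 mm tall, on the tray; leave it alone; origin at the centre of its underside
- dish: blue ceramic dish 100 mm across, 22 mm high, on the tray; leave it alone; origin at the centre of its underside
- clipper: steel nail clipper 60 mm long, on the tray; leave it alone; origin at the centre of its underside
- comb: blue comb 130 mm long, on the tray; leave it alone; origin at the centre of its underside
- screwdriver: red-handled screwdriver lying beyond the bracket; leave it alone; origin at the centre of its underside
- vitamin_jar: amber glass jar 56 mm across, 75 mm tall, beyond the block; leave it alone; origin at the centre of its underside
Things that resemble listed ones, but are neither listed nor needed, are in the scene too. Several things have the shape of the shim; the one meant has the colours described above.

How it is judged:
On the way, in this order (a step that is already met when the one before it is completed fails the run):
1. the shim, held in the gripper, is drawn clear of the wooden block (height (world z) of shim_tip above 0.063 m and contact force between the fingers and shim above 1 N and contact force between shim and rack below 0.1 N), for 0.1 s.
2. the blade's tip has entered the gap between the leaves from above, the blue leaf not yet pushed back (y of shim_tip in the frame of mouth between -0.015 and 0.015 m and x of shim_tip in the frame of mouth between -0.012 and 0.012 m and z of shim_tip in the frame of mouth between -0.05 and -0.005 m and value of joint sprung_leaf below 0.0006 m), for 0.05 s.
At the end, for the whole second after the job is handed in: Fingers still grip the shim (over 1.5 N); it is still (under 10 mm/s), within 0.15 rad of upright, tip over 45 mm below the leaves' top edge and within 15 mm of their middle along y; the blade presses both leaves (over 1 N each) and the blue leaf is pushed back 0.6 to 2.2 mm (y of shim_tip in the frame of mouth between -0.015 and 0.015 m and x of shim_tip in the frame of mouth between -0.012 and 0.012 m and value of joint sprung_leaf between 0.0006 and 0.0022 m and contact force between shim and fixed_leaf above 1 N and contact force between shim and sprung_face above 1 N and z of shim_tip in the frame of mouth below -0.045 m and angle between shim's own z axis and vertical below 0.15 rad and contact force between the fingers and shim above 1.5 N and linear speed of shim below 0.01 m/s and contact force between shim and rack below 0.1 N); the arm keeps its last pose, push and grip.
It fails at once if the blue leaf is forced back by more than 3 mm (value of joint sprung_leaf above 0.003 m).
It fails at once if a bystander is moved by more than 30 mm (distance of any of soap_pump, cup, dish, clipper, comb, screwdriver, vitamin_jar from where it was at the start of the episode above 0.03 m).
It also fails if it takes over 42 s, if anything falls off the work surface, if the arm or the gripper's body presses on something with over 40 N, if the wrist force passes 120 N, or if a joint passes its speed limit or range.

## Working session

There is one attempt and no reset: what is moved stays moved. The work goes in short steps, Python scripts to look and compute and a shell command to move; the robot and the scene stay as the last step left them, time stands still between calls to the robot, and variables do not carry over. Pictures are saved under pics/ and viewed, at most 10 in all, crops included, and the job is handed in when it is done.

```bash
mkdir -p pics; ls; cat > h.py <<'E'
import numpy as np,cv2
from scipy.spatial.transform import Rotation as R
from station import monitor,eyes,ticket
def cam(n):
    m=eyes.camera_model(n)
    if 'T_tool_cam' in m:
        s=monitor.observe();q=np.array(s['tool_rot']);T=np.eye(4);T[:3,:3]=R.from_quat(q[[1,2,3,0]]).as_matrix();T[:3,3]=s['eef_pos'];T=T@np.array(m['T_tool_cam']);return m,T
    T=np.eye(4);r=np.array(m['rotation'],float)
    T[:3,:3]=r if r.shape==(3,3) else R.from_quat(r[[1,2,3,0]]).as_matrix();T[:3,3]=m['xyz'];return m,T
def pts(n,d,mT):
    m,T=mT;v,u=np.indices(d.shape)
    P=np.stack([(u-m['cx'])/m['fx']*d,-(v-m['cy'])/m['fy']*d,-d],-1)
    return P@T[:3,:3].T+T[:3,3]
E
python3 - <<'E'
from h import *
print(monitor.observe())
ims=[]
for n in ['scene','top','wrist']:
    mT=cam(n);print(n,mT[0])
    im,d=eyes.grab_frame(n);cv2.imwrite(f'pics/{n}0.png',im);np.save(f'pics/{n}0.npy',pts(n,d,mT))
    for k in ['shim','rack','bracket','fixed_leaf','sprung_face','mouth']:
        try:print(n,k,[(np.round(r['at'],3).tolist(),round(r['score'],2)) for r in eyes.search_frame(n,k)][:4])
        except Exception as e:print(k,e)
E
```

```text
pics
{'clock': 0.0, 'joint_positions': array([ 8.89285086e-01,  1.04703695e-01,  9.64549613e-02,  1.56390506e+00,
       -2.32652331e-05,  1.35311385e+00]), 'qd': array([-0.0004559 , -0.00144478, -0.00100173, -0.00016385,  0.00097637,
        0.0009727 ]), 'joint_torque': array([ 7.56007448e-04, -5.56936204e+01,  5.03643930e+01,  1.71920587e-02,
       -2.28699014e-04,  7.00458912e-06]), 'eef_pos': array([0.26819309, 0.53634121, 0.23051188]), 'tool_rot': array([-2.84503087e-04,  2.29841012e-01,  9.73227953e-01, -6.16338990e-04]), 'wrist_force': array([-0.74328094, -0.37795537, -0.03947558]), 'moment': array([-0.03837358, -0.02233725,  0.0581944 ]), 'grip_force': 0.0, 'finger_gap': 0.08516987737718251}
scene {'fx': 545.7464667878189, 'fy': 545.7464667878189, 'cx': 290.75089409633665, 'cy': 211.77114788731788, 'xyz': array([ 1.38773254, -0.2187899 ,  1.0593435 ]), 'rotation': array([0.77368747, 0.30364534, 0.20594427, 0.51652121])}
scene shim [([0.657, -0.057, 0.102], 0.88), ([0.597, -0.142, 0.128], 0.7), ([0.557, -0.053, 0.112], 0.69), ([0.587, 0.103, 0.051], 0.42)]
scene rack [([0.61
[... 888 characters left out ...]
 [([0.576, 0.106, 0.068], 0.63), ([0.757, -0.065, 0.024], 0.23)]
top mouth [([0.574, 0.097, 0.03], 0.71), ([0.572, 0.096, 0.008], 0.68)]
wrist {'fx': 359.0477941392536, 'fy': 359.0477941392536, 'cx': 282.4870435680592, 'cy': 208.6443554516382, 'T_tool_cam': array([[-6.53971215e-04,  9.51370485e-01,  3.08048329e-01,
         7.95122470e-02],
       [ 9.99997815e-01,  1.23382169e-03, -1.68756556e-03,
        -8.45571228e-04],
       [-1.98557677e-03,  3.08046552e-01, -9.51369213e-01,
        -1.42301095e-01],
       [ 0.00000000e+00,  0.00000000e+00,  0.00000000e+00,
         1.00000000e+00]])}
wrist shim []
wrist rack []
wrist bracket []
wrist fixed_leaf []
wrist sprung_face []
wrist mouth []
```

View pics/scene0.png

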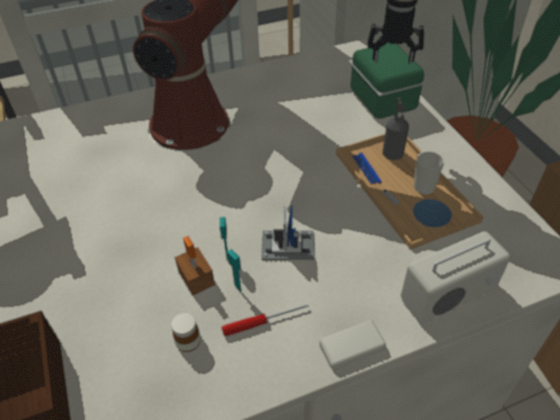

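View pics/top0.png

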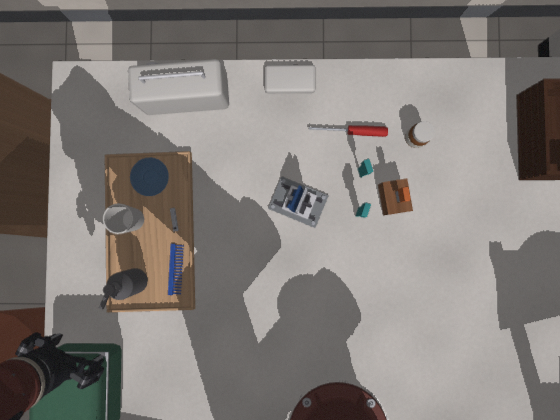

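The scene view shows the orange shim in its block near (195,262), two teal look-alikes at (225,232) and (236,265), and the bracket at (288,243). The top view shows the block at (396,197), the orange handle at (406,193) and the bracket at (299,202). I'll move the wrist camera over the bracket and block.

```bash
echo '[[[0,0,-0.04,0,0.085],[-0.03,-0.015,-0.07,0,0.085],[-0.46,-0.29,-0.1,0,0.085],[-0.46,-0.29,-0.1,0,0.085],[-0.46,-0.29,-0.1,0,0.085],[-0.46,-0.29,-0.1,0,0.085],[-0.46,-0.29,-0.1,0,0.085],[-0.46,-0.29,-0.1,0,0.085]]]' > m.json && python3 -m pendant m.json; echo '[[[-0.25,-0.17,0,0,0.085],[-0.25,-0.17,0,0,0.085],[-0.25,-0.17,0,0,0.085],[-0.25,-0.17,0,0,0.085],[-0.25,-0.17,0,0,0.085],[-0.25,-0.17,0,0,0.085],[-0.25,-0.17,0,0,0.085]]]' > m.json && python3 -m pendant m.json
cat > look.py <<'E'
import sys
from h import *
k=sys.argv[1]
s=monitor.observe();print(np.round(s['eef_pos'],4),np.round(s['tool_rot'],4),np.round(s['joint_positions'],2),s['clock'])
mT=cam('wrist');im,d=eyes.grab_frame('wrist');cv2.imwrite(f'pics/w{k}.png',im);np.savez(f'pics/w{k}.npz',P=pts('wrist',d,mT),im=im,T=mT[1])
for n in sys.argv[2:]:
    print(n,[(np.round(r['at'],3).tolist(),round(r['score'],2)) for r in eyes.search_frame('wrist',n)][:4])
E
python3 look.py 1 shim rack bracket mouth
```

```text
clock: 1.72
eef_pos: [0.4156, 0.2958, 0.3151]
tool_rot: [0.0, 0.23, 0.973, 0.0]
wrist_force: [0.7, 0.7, 0.5]
finger_gap: 0.0849
grip_force: 0.0
clock: 2.3
eef_pos: [0.558, 0.0409, 0.315]
tool_rot: [0.0, 0.23, 0.973, 0.0]
wrist_force: [0.4, 0.5, 0.2]
finger_gap: 0.0849
grip_force: 0.0
[0.558  0.0409 0.315 ] [3.000e-04 2.299e-01 9.732e-01 1.000e-04] [-0.16  0.02  0.16  1.71  0.    0.3 ] 2.3
shim [([0.642, -0.05, 0.101], 0.9), ([0.547, -0.051, 0.118], 0.78), ([0.584, -0.135, 0.12], 0.68)]
rack [([0.574, -0.12, 0.06], 0.94), ([0.579, -0.135, 0.12], 0.3), ([0.754, -0.06, 0.02], 0.26)]
bracket [([0.566, 0.094, 0.015], 0.83)]
mouth [([0.564, 0.095, 0.064], 0.59)]
```

View pics/w1.png

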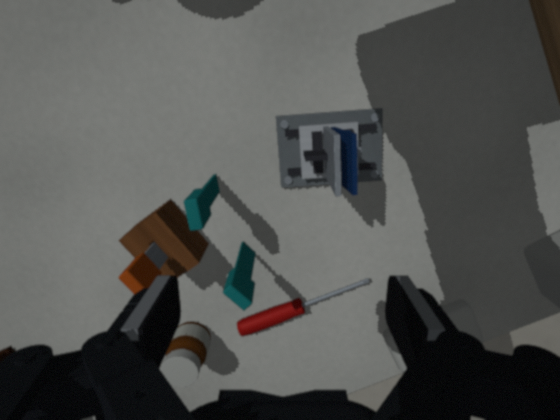

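```bash
python3 - <<'E'
from h import *
z=np.load('pics/w1.npz');P=z['P'];im=z['im'];hsv=cv2.cvtColor(im,cv2.COLOR_BGR2HSV)
def rect(m,name):
    q=P[m];
    if len(q)<10: print(name,len(q));return
    c,s,a=cv2.minAreaRect((q[:,:2]*1000).astype(np.float32));print(name,len(q),np.round(c,1),np.round(s,1),round(a,1),'z',np.round(np.percentile(q[:,2],[5,50,95]),4))
X,Y,Z=P[...,0],P[...,1],P[...,2]
r=(abs(X-.58)<.06)&(abs(Y+.13)<.06)
org=(hsv[...,0]<18)&(hsv[...,1]>150)
rect(r&(Z>.12),'shim top');rect(r&(Z>.054)&(Z<.066),'rack top')
b=(abs(X-.57)<.09)&(abs(Y-.095)<.09)
rect(b&(Z>.003)&(Z<.015),'base');rect(b&(Z>.108)&(Z<.125),'leaf tops')
m=b&(Z>.108);print(np.unique(hsv[m][:,0]//10,return_counts=True))
rect(m&(hsv[...,1]>120),'blue');rect(m&(hsv[...,1]<80),'plain')
E
```

```text
shim top 609 [ 581.7 -139.2] [28.7 14.5] 8.6 z [0.1219 0.137  0.14  ]
rack top 2399 [ 583.6 -139.5] [80.1 61.5] 9.1 z [0.0572 0.0591 0.0606]
base 4152 [573.7  99.6] [130.4  90.1] 67.5 z [0.0063 0.0078 0.0136]
leaf tops 860 [574.1 100.8] [22.5 60. ] 67.8 z [0.1093 0.1144 0.1157]
(array([ 0,  1,  2,  3,  4,  5,  6,  7,  8,  9, 10, 11, 12, 13, 14, 15, 16,
       17], dtype=uint8), array([1108,  167,   70,  539,  599,  247, 1076,  946,  645, 4953, 7437,
       3070, 4389, 1518,  306,  928,  219,   28]))
blue 2502 [536.5  74.7] [121.4  80.4] 52.2 z [0.1132 0.382  0.4006]
plain 19687 [539.   74.5] [124.4  82.1] 49.9 z [0.3365 0.3875 0.4018]
```

The wrist view shows the block at (165,240) with the orange handle at (140,270), the teal look-alikes at (200,205) and (240,280), and the leaves at (340,160), blue on the right. I'll go above the block for a second, closer view with the tool turned to match.

```bash
echo '[[[-0.103,-0.15,0.045,-0.62,0.06],[-0.103,-0.15,0.045,-0.62,0.06],[-0.103,-0.15,0.045,-0.62,0.06],[-0.103,-0.15,0.045,-0.62,0.06],[-0.103,-0.15,0.045,-0.62,0.06],[-0.103,-0.15,0.045,-0.62,0.06],[-0.103,-0.15,0.045,-0.62,0.06]]]' > m.json && python3 -m pendant m.json
python3 look.py 2 shim
python3 - <<'E'
from h import *
z=np.load('pics/w2.npz');P=z['P'];im=z['im'];hsv=cv2.cvtColor(im,cv2.COLOR_BGR2HSV)
X,Y,Z=P[...,0],P[...,1],P[...,2]
r=(abs(X-.58)<.06)&(abs(Y+.14)<.06)
for n,m in [('top',r&(Z>.136)&(Z<.145)),('handle',r&(Z>.1)&(Z<.145)),('rack',r&(Z>.054)&(Z<.066))]:
    m=cv2.erode(m.astype(np.uint8),np.ones((1,1)))>0
    q=P[m]; print(n,len(q),cv2.minAreaRect((q[:,:2]*1000).astype(np.float32)),np.percentile(q[:,2],[5,50,95]))
s=monitor.observe();q=np.array(s['tool_rot'])[[1,2,3,0]];print(R.from_quat(q).as_matrix().round(4))
E
```

```text
clock: 3.13
eef_pos: [0.5821, -0.1369, 0.2694]
tool_rot: [-0.0, -0.078, 0.997, 0.0]
wrist_force: [-0.1, 0.9, 0.7]
finger_gap: 0.0599
grip_force: 0.0
[ 0.5821 -0.1369  0.2694] [-3.00e-04 -7.79e-02  9.97e-01  4.00e-04] [-0.45  0.11  0.17  1.63  0.   -0.61] 3.1333
shim [([0.548, -0.057, 0.118], 0.72), ([0.578, -0.141, 0.144], 0.68), ([0.632, -0.06, 0.102], 0.61)]
top 661 ((583.6215209960938, -140.08827209472656), (32.09016418457031, 12.877631187438965), 8.698771476745605) [0.13814924 0.13952595 0.14078067]
handle 816 ((583.4907836914062, -139.96209716796875), (32.25857925415039, 13.44207763671875), 9.258421897888184) [0.10998365 0.13927856 0.14070376]
rack 3889 ((583.7501831054688, -139.76312255859375), (80.2878189086914, 60.130428314208984), 9.039990425109863) [0.05845553 0.05969249 0.0609143 ]
[[-9.879e-01 -1.553e-01  8.000e-04]
 [-1.553e-01  9.879e-01  2.000e-04]
 [-8.000e-04  0.000e+00 -1.000e+00]]
```

View pics/w2.png

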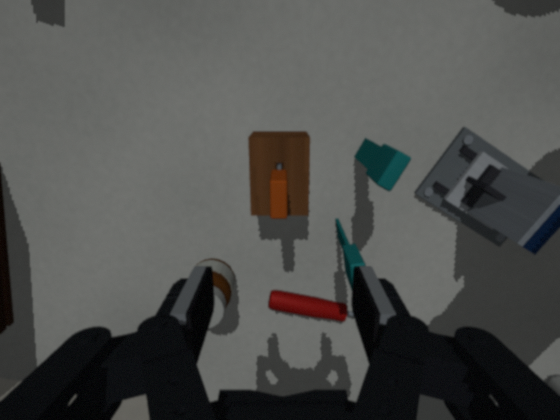

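The wrist view shows the handle top-on at (279,195) in the block, between the fingers, with the teal pieces at (385,165) and (355,260), clear of both. Both views agree on a handle top at 0.140 m and a centre at (0.5836, -0.140).

```bash
echo '[[[0,0,0.04,0,0.06],[0,0,0.08,0,0.06],[0,0,0.09,0,0.06],[0,0,0.09,0,0.06]]]' > m.json && python3 -m pendant m.json; python3 -c "
from h import *
s=monitor.observe();M=R.from_quat(np.array(s['tool_rot'])[[1,2,3,0]]).as_matrix();print(s['eef_pos'],M.T@(np.array([.5836,-.1400,.101])-s['eef_pos']))"
```

```text
clock: 3.57
eef_pos: [0.5806, -0.1348, 0.1771]
tool_rot: [-0.002, -0.078, 0.997, 0.001]
wrist_force: [0.1, 0.7, 0.4]
finger_gap: 0.0597
grip_force: 0.0
[ 0.58064781 -0.1347786   0.17705238] [-0.00242752 -0.00586467  0.07602405]
```

```bash
echo '[[[-0.001,-0.002,0.03,0,0.06],[-0.001,-0.002,0.03,0,0.06],[-0.001,-0.002,0.03,0,0.06],[-0.001,-0.002,0.03,0,0.06]]]' > m.json && python3 -m pendant m.json; python3 -c "
from h import *
s=monitor.observe();M=R.from_quat(np.array(s['tool_rot'])[[1,2,3,0]]).as_matrix();print(s['eef_pos'],M.T@(np.array([.5836,-.1400,.101])-s['eef_pos']))"
```

```text
clock: 3.9
eef_pos: [0.5846, -0.139, 0.1527]
tool_rot: [0.001, -0.078, 0.997, -0.001]
wrist_force: [-0.3, -0.2, 0.7]
finger_gap: 0.0602
grip_force: 0.0
[ 0.58463609 -0.13900847  0.15273779] [ 0.00129882 -0.00074481  0.051736  ]
```

```bash
echo '[[[0,-0.0005,0.02,0,0.06],[0,-0.0005,0.04,0,0.06],[0,-0.0005,0.049,0,0.06],[0,-0.0005,0.049,0,0.06],[0,-0.0005,0.049,0,0.06]]]' > m.json && python3 -m pendant m.json; python3 -c "
from h import *
s=monitor.observe();M=R.from_quat(np.array(s['tool_rot'])[[1,2,3,0]]).as_matrix();print(s['eef_pos'],M.T@(np.array([.5836,-.1400,.101])-s['eef_pos']))"
```

```text
clock: 4.32
eef_pos: [0.5841, -0.1396, 0.1021]
tool_rot: [0.0, -0.078, 0.997, -0.0]
wrist_force: [0.6, -1.4, 1.0]
finger_gap: 0.0601
grip_force: 0.0
[ 0.58414125 -0.13960504  0.10213324] [ 0.00059697 -0.00030554  0.00113289]
```

```bash
echo '[[[0,0,0,0,0.0],[0,0,0,0,0],[0,0,0,0,0],[0,0,0,0,0],[0,0,0,0,0],[0,0,0,0,0],[0,0,0,0,0],[0,0,0,0,0]]]' > m.json && python3 -m pendant m.json 60; echo '[[[0,0,-0.01,0,0],[0,0,-0.03,0,0],[0,0,-0.05,0,0],[0,0,-0.075,0,0],[0,0,-0.1,0,0],[0,0,-0.12,0,0],[0,0,-0.12,0,0]]]' > m.json && python3 -m pendant m.json; python3 -c "
from h import *
s=monitor.observe();print(s['eef_pos'],s['grip_force'],s['finger_gap'])"
```

```text
clock: 4.98
eef_pos: [0.5842, -0.1397, 0.1017]
tool_rot: [0.001, -0.078, 0.997, -0.0]
wrist_force: [-1.4, 0.5, 6.1]
finger_gap: 0.0132
grip_force: 58.5
clock: 5.57
eef_pos: [0.5852, -0.1402, 0.2262]
tool_rot: [0.003, -0.078, 0.997, -0.002]
wrist_force: [0.9, 0.0, 0.2]
finger_gap: 0.0134
grip_force: 58.7
[ 0.58523912 -0.1402173   0.22616311] 58.74282360076904 0.013429820028623142
```

```bash
echo '[[[0,0,-0.03,0,0],[-0.0272,0.239,-0.03,0.546,0],[-0.0272,0.239,-0.03,0.546,0],[-0.0272,0.239,-0.03,0.546,0],[-0.0272,0.239,-0.03,0.546,0],[-0.0272,0.239,-0.03,0.546,0],[-0.0272,0.239,-0.03,0.546,0],[-0.0272,0.239,-0.03,0.546,0]]]' > m.json && python3 -m pendant m.json;echo '[[[0,0,0,0,0],[0,0,0,0,0],[0,0,0,0,0],[0,0,0,0,0]]]' > m.json && python3 -m pendant m.json
python3 look.py 3 shim
cat > m.py <<'E'
from h import *
import sys
z=np.load(f'pics/w{sys.argv[1]}.npz');P=z['P'];X,Y,Z=P[...,0],P[...,1],P[...,2]
s=monitor.observe();M=R.from_quat(np.array(s['tool_rot'])[[1,2,3,0]]).as_matrix();print(M.round(4),s['eef_pos'])
L=(P-s['eef_pos'])@M
b=(abs(X-.574)<.06)&(abs(Y-.1)<.06)
for n,m in [('leaf',b&(Z>.109)&(Z<.12)),('base',(abs(X-.574)<.1)&(abs(Y-.1)<.1)&(Z>.004)&(Z<.012)),('blade/handle',(abs(L[...,0])<.03)&(abs(L[...,1])<.0068)&(L[...,2]>.0)&(L[...,2]<.1))]:
    q=P[m]
    if len(q)>5:print(n,len(q),cv2.minAreaRect((q[:,:2]*1000).astype(np.float32)),'tool frame med',np.median(L[m],0).round(4),L[m].min(0).round(4),L[m].max(0).round(4))
E
python3 m.py 3
```

```text
clock: 6.23
eef_pos: [0.572, 0.1072, 0.2507]
tool_rot: [-0.001, 0.191, 0.982, 0.001]
wrist_force: [0.2, -1.4, -0.2]
finger_gap: 0.0135
grip_force: 58.9
clock: 6.57
eef_pos: [0.5736, 0.0995, 0.2506]
tool_rot: [-0.0, 0.195, 0.981, -0.0]
wrist_force: [0.2, -0.6, 0.4]
finger_gap: 0.0132
grip_force: 58.9
[0.5736 0.0995 0.2506] [-1.000e-04  1.945e-01  9.809e-01 -1.000e-04] [-0.05  0.05  0.08  1.6  -0.    0.34] 6.5667
shim [([0.55, -0.053, 0.108], 0.87), ([0.574, 0.108, 0.081], 0.66), ([0.563, 0.1, 0.289], 0.63), ([0.638, -0.051, 0.068], 0.58)]
[[-9.243e-01  3.816e-01 -1.000e-04]
 [ 3.816e-01  9.243e-01  0.000e+00]
 [ 1.000e-04 -0.000e+00 -1.000e+00]] [0.57356874 0.09967483 0.25067532]
leaf 1080 ((574.417236328125, 100.57400512695312), (21.937429428100586, 60.670204162597656), 67.02217102050781) tool frame med [ 0.0015 -0.0041  0.1363] [-0.0307 -0.01    0.1337] [0.0298 0.0121 0.1415]
base 5016 ((573.4674682617188, 99.12364196777344), (130.37594604492188, 90.18738555908203), 67.53768157958984) tool frame med [0.0091 0.0066 0.2431] [-0.0453 -0.0657  0.2387] [0.045  0.0646 0.2461]
blade/handle 467 ((560.2975463867188, 104.87724304199219), (12.900314331054688, 4.558083534240723), 68.34420776367188) tool frame med [ 0.0128 -0.0005  0.0285] [ 0.0119 -0.0067  0.    ] [0.0166 0.0062 0.0924]
```

View pics/w3.png

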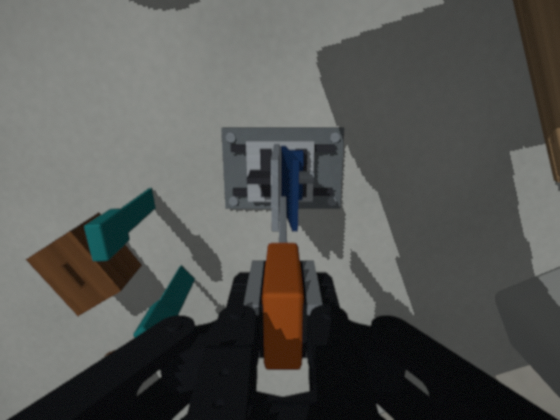

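The wrist view shows the held shim at (284,300), its blade running up to about (284,235), pointing at the gap between the plain leaf (277,190) and the blue leaf (293,190). Next I'll measure the blade's offset from the gap.

```bash
python3 - <<'E'
from h import *
z=np.load('pics/w3.npz');P=z['P'];s=monitor.observe();M=R.from_quat(np.array(s['tool_rot'])[[1,2,3,0]]).as_matrix()
L=(P-s['eef_pos'])@M;hsv=cv2.cvtColor(z['im'],cv2.COLOR_BGR2HSV)
for a,b in [(.03,.05),(.05,.07),(.07,.085),(.085,.094)]:
    m=(abs(L[...,0])<.02)&(abs(L[...,1])<.02)&(L[...,2]>a)&(L[...,2]<b);q=L[m];print(a,len(q),np.percentile(q[:,1],[2,50,98]).round(4),q[:,0].mean().round(4))
m=(abs(L[...,0])<.035)&(abs(L[...,1])<.02)&(L[...,2]>.132)&(L[...,2]<.139);bl=m&(hsv[...,1]>130)
for n,k in(('blue',bl),('plain',m&~bl)):print(n,k.sum(),np.percentile(L[k][:,1],[1,10,50,90,99]).round(4))
# per-x fit of tops
for x0 in(-.02,0,.02):
    k=m&(abs(L[...,0]-x0)<.008);y=np.sort(L[k][:,1]);g=np.diff(y);i=g.argmax();print(x0,y[0].round(4),y[i].round(4),y[i+1].round(4),y[-1].round(4))
E
```

```text
0.03 101 [-0.0026 -0.0004  0.0013] 0.0126
0.05 66 [-0.0025 -0.0009  0.0009] 0.0127
0.07 42 [-0.0022 -0.0006  0.0011] 0.0127
0.085 17 [-0.0022 -0.0002  0.0011] 0.0128
blue 441 [0.007  0.0072 0.0094 0.0113 0.012 ]
plain 601 [-0.0099 -0.0093 -0.0066 -0.0041  0.0116]
-0.02 -0.01 -0.0042 0.0073 0.0116
0 -0.0098 -0.0041 0.0071 0.0121
0.02 -0.0096 -0.004 0.007 0.0119
```

```bash
echo '[[[0,0.002,0,0,0],[0,0.002,0.015,0,0],[0,0.002,0.03,0,0],[0,0.002,0.04,0,0],[0,0.002,0.055,0,0],[0,0.002,0.065,0,0],[0,0.002,0.075,0,0],[0,0.002,0.075,0,0]]]' > m.json && python3 -m pendant m.json;echo '[[[0,0,0,0,0],[0,0,0,0,0],[0,0,0,0,0],[0,0,0,0,0]]]' > m.json && python3 -m pendant m.json
python3 look.py 4 shim;python3 m.py 4
```

```text
clock: 7.33
eef_pos: [0.5732, 0.1026, 0.1735]
tool_rot: [-0.001, 0.194, 0.981, -0.0]
wrist_force: [-0.3, -0.4, -1.1]
finger_gap: 0.0135
grip_force: 59.0
clock: 7.67
eef_pos: [0.5746, 0.1026, 0.1766]
tool_rot: [0.001, 0.194, 0.981, 0.0]
wrist_force: [0.5, 0.2, -0.1]
finger_gap: 0.0133
grip_force: 59.0
[0.5746 0.1026 0.1766] [6.000e-04 1.937e-01 9.811e-01 1.000e-04] [-0.05  0.05 -0.06  1.46 -0.    0.34] 7.6667
shim [([0.639, -0.054, 0.024], 0.88), ([0.546, -0.05, 0.107], 0.73), ([0.566, 0.12, 0.085], 0.66), ([0.561, 0.109, 0.214], 0.6)]
[[-9.25e-01  3.80e-01  1.00e-03]
 [ 3.80e-01  9.25e-01 -0.00e+00]
 [-9.00e-04  3.00e-04 -1.00e+00]] [0.57451161 0.10262197 0.17638168]
leaf 1339 ((569.69921875, 103.50567626953125), (22.23607063293457, 49.83476257324219), 67.90217590332031) tool frame med [ 0.0118 -0.0062  0.062 ] [-0.0201 -0.0122  0.0565] [0.0298 0.01   0.0673]
base 7117 ((573.3779907226562, 99.111083984375), (130.5270538330078, 89.88713836669922), 67.63627624511719) tool frame med [0.0107 0.0003 0.1687] [-0.0451 -0.069   0.1643] [0.0448 0.0615 0.1717]
blade/handle 1325 ((568.6774291992188, 105.0169677734375), (13.541913032531738, 46.735923767089844), 67.59770965576172) tool frame med [0.0128 0.0019 0.064 ] [-0.017  -0.0068  0.    ] [0.0298 0.0068 0.0999]
```

View pics/w4.png

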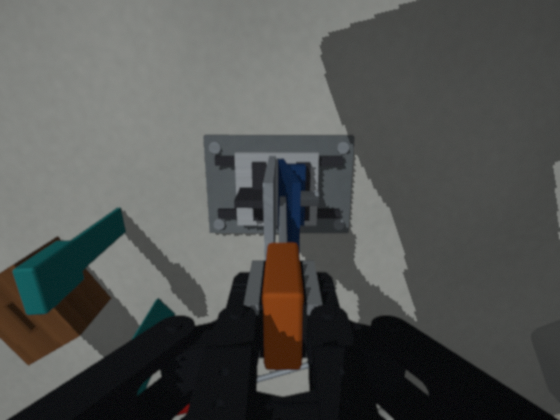

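The wrist view shows the blade at (283,230) inside the gap between the leaves (271 and 291), with neither pushed. I'm now about 30 mm deep, so I'll go on slowly and watch the force.

```bash
echo '[[[0,0,0.004,0,0],[0,0,0.008,0,0],[0,0,0.012,0,0],[0,0,0.015,0,0],[0,0,0.018,0,0],[0,0,0.02,0,0],[0,0,0.02,0,0],[0,0,0.02,0,0]]]' > m.json && python3 -m pendant m.json;echo '[[[0,0,0,0,0],[0,0,0,0,0],[0,0,0,0,0],[0,0,0,0,0],[0,0,0,0,0],[0,0,0,0,0]]]' > m.json && python3 -m pendant m.json
cat > f.py <<'E'
from h import *
import time
F=[];Zs=[]
for i in range(6):
    eyes.grab_frame('wrist');s=monitor.observe();F.append(s['wrist_force']);Zs.append(s['eef_pos'][2])
print('F',np.mean(F,0).round(2),np.std(F,0).round(2),'z',np.mean(Zs).round(4),'depth',round(.115-(np.mean(Zs)-.0917),4),s['grip_force'],s['clock'])
E
python3 f.py
```

```text
clock: 8.43
eef_pos: [0.5741, 0.1027, 0.1556]
tool_rot: [-0.0, 0.194, 0.981, 0.0]
wrist_force: [-0.1, -0.9, -0.6]
finger_gap: 0.0133
grip_force: 59.0
clock: 8.93
eef_pos: [0.5743, 0.1026, 0.1559]
tool_rot: [0.0, 0.194, 0.981, 0.0]
wrist_force: [-0.8, -0.3, -1.1]
finger_gap: 0.0136
grip_force: 59.0
F [-0.09 -0.56 -0.1 ] [0.43 0.45 0.39] z 0.1558 depth 0.0509 59.017351269721985 9.2333
```

```bash
echo '[[[0,0,0.001,0,0],[0,0,0.002,0,0],[0,0,0.003,0,0],[0,0,0.004,0,0],[0,0,0.004,0,0],[0,0,0.004,0,0],[0,0,0.004,0,0]]]' > m.json && python3 -m pendant m.json >/dev/null;python3 f.py; echo '[[[0,0,0.001,0,0],[0,0,0.002,0,0],[0,0,0.003,0,0],[0,0,0.003,0,0],[0,0,0.003,0,0],[0,0,0.003,0,0]]]' > m.json && python3 -m pendant m.json >/dev/null;python3 f.py
```

```text
F [-0.44 -0.19 -0.8 ] [0.35 0.41 0.31] z 0.1518 depth 0.0549 59.008437395095825 10.1167
F [ 0.25 -0.4  -0.78] [0.77 0.42 0.67] z 0.1488 depth 0.0579 59.00795817375183 10.9167
```

```bash
echo '[[[0,0,0.001,0,0],[0,0,0.002,0,0],[0,0,0.002,0,0],[0,0,0.002,0,0],[0,0,0.002,0,0]]]' > m.json && python3 -m pendant m.json >/dev/null;python3 f.py; echo '[[[0,0,0.001,0,0],[0,0,0.002,0,0],[0,0,0.002,0,0],[0,0,0.002,0,0],[0,0,0.002,0,0]]]' > m.json && python3 -m pendant m.json >/dev/null;python3 f.py
```

```text
F [-0.02 -0.62 -0.42] [0.61 0.42 0.49] z 0.1468 depth 0.0599 59.008076190948486 11.6333
F [ 0.17  0.12 -1.39] [0.34 0.68 0.3 ] z 0.1447 depth 0.062 58.8392972946167 12.35
```

```bash
echo '[[[0,0,0.001,0,0],[0,0,0.002,0,0],[0,0,0.002,0,0],[0,0,0.002,0,0]]]' > m.json && python3 -m pendant m.json ;python3 f.py; echo '[[[0,0,0.001,0,0],[0,0,0.002,0,0],[0,0,0.002,0,0],[0,0,0.002,0,0]]]' > m.json && python3 -m pendant m.json >/dev/null;python3 f.py
```

```text
clock: 12.68
eef_pos: [0.5742, 0.1027, 0.1428]
tool_rot: [0.0, 0.194, 0.981, 0.0]
wrist_force: [0.4, -0.8, 0.7]
finger_gap: 0.013
grip_force: 59.1
F [ 0.42 -0.55  0.3 ] [0.51 0.56 0.34] z 0.1428 depth 0.0639 59.09232258796692 12.9833
F [ 0.63 -0.22  0.9 ] [0.29 0.6  0.49] z 0.1407 depth 0.066 59.21137869358063 13.6167
```

```bash
echo '[[[0,0,0.001,0,0],[0,0,0.002,0,0],[0,0,0.002,0,0],[0,0,0.002,0,0]]]' > m.json && python3 -m pendant m.json >/dev/null;python3 f.py; echo '[[[0,0,0.001,0,0],[0,0,0.002,0,0],[0,0,0.002,0,0],[0,0,0.002,0,0]]]' > m.json && python3 -m pendant m.json >/dev/null;python3 f.py
```

```text
F [ 0.36 -0.46  2.2 ] [0.47 0.45 0.69] z 0.1388 depth 0.0679 59.3901926279068 14.25
F [ 0.62 -0.08  3.13] [0.4 0.6 0.4] z 0.1368 depth 0.0699 59.55288112163544 14.8833
```

```bash
echo '[[[0,0,0.001,0,0],[0,0,0.002,0,0],[0,0,0.003,0,0],[0,0,0.003,0,0]]]' > m.json && python3 -m pendant m.json >/dev/null;python3 f.py; python3 look.py 5; python3 - <<'E'
from h import *
for i in (3,4,5):
    z=np.load(f'pics/w{i}.npz');P=z['P'];a=np.radians(67.6);ex=np.array([np.cos(a),np.sin(a)]);ey=np.array([-ex[1],ex[0]])
    D=P[...,:2]-[.5742,.1];u=D@ex;v=D@ey;Z=P[...,2]
    for lo,hi in((.017,.03),(-.03,-.02)):
        m=(abs(u)<.025)&(v>lo)&(v<hi)&(Z>.111)&(Z<.119);y=np.sort(u[m])
        if len(y)<9:continue
        g=np.diff(y);k=g.argmax();print(i,lo,len(y),(y[[0,k,k+1,-1]]*1e3).round(1),'span',((y[-1]-y[0])*1e3).round(1),'meds',((np.median(y[k+1:])-np.median(y[:k+1]))*1e3).round(2))
E
```

```text
F [ 0.62 -0.37  4.81] [0.21 0.11 0.59] z 0.1339 depth 0.0728 59.818437695503235 15.5167
[0.5743 0.1026 0.1339] [1.000e-04 1.937e-01 9.811e-01 0.000e+00] [-0.05  0.06 -0.13  1.38  0.    0.34] 15.5167
3 0.017 248 [-10.1  -4.5   6.5  11.3] span 21.4 meds 16.46
3 -0.03 145 [-9.8 -4.8  6.1 11.1] span 20.9 meds 15.75
4 0.017 429 [-9.5 -3.6  7.2 12.6] span 22.0 meds 16.49
5 0.017 639 [-6.1 -0.2 11.9 17.4] span 23.5 meds 17.66
```

View pics/w5.png

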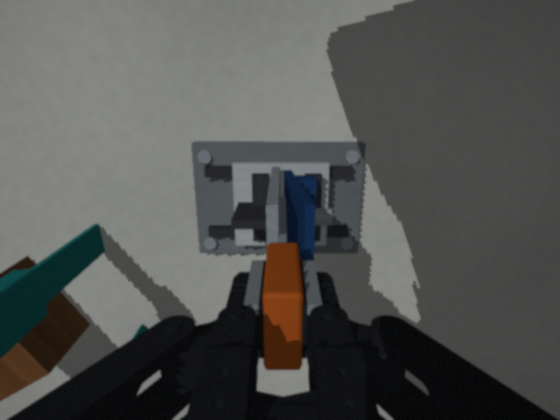

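The wrist view shows the blade at (283,230) seated between the plain leaf (275) and the blue leaf (300). The gap at the top edge has opened by about 1.2 mm. The drag is about 5.5 N and the depth about 73 mm, so this is the snug fit asked for.

```bash
python3 -c "
from h import *
print(ticket.sign_off())"
```

```text
the job is handed in; nothing more can be done
None
```

I've handed the job in with the orange shim still in the gripper, its blade about 73 mm down between the leaves, the blue leaf pushed back about 1.2 mm and a drag of about 5.5 N; the sign-off returned no verdict.

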